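Square up a tile in the glazing jig

TASK

Square up the terracotta tile in the wooden jig by pushing only: push it back until it lies flat against the rear batten, and push the sliding clamp block along until the tile is held snugly between the clamp block and the end stop, with no gap at the batten, stop or block. Do not lift or tip the tile, leave the jar, the vase and the mug where they stand, and finish with the hand clear.

Things in the scene. Friction and masses are not known exactly. Their poses are not given: they have to be found in the camera images.
- jig: Plywood board fixed to the table, 18 mm thick, open at the front. Origin on the table surface under the board; x points away from the robot (yaw varies), y to its left, z up. Board spans x -130..95, y -260..240 mm. Pale wood battens 20 mm wide and 22 mm high stand on it along the far edge and at the left. Snug in their corner the tile's centre is at x 25, y 90 mm.
- batten_face (a point): Middle of the rear batten's inner face, where that face meets the board: jig x 75, y 5, z 18 mm. The face runs along jig y from -130 to 140 mm and looks to jig -x.
- stop_face (a point): Middle of the end stop's inner face, where that face meets the board: jig x 22, y 140, z 18 mm. The face runs along jig x from -50 to 95 mm and looks to jig -y, to the right.
- tile: Loose square terracotta tile, 100 x 100 x 16 mm, about 0.3 kg, lying flat on the board (underside 18 mm above the table); a few N slide it, up to 20 N when a corner catches on the batten. Origin at the centre of its underside, axes along its edges, z up. It starts turned at most 0.3 rad from the jig's axes, clear of the batten, the stop and the clamp block.
- clamp (a joint): Travel (m) of the dark wood clamp block towards the stop, along jig +y; 0 to 0.18, 0.165 with the tile snug. Block 120 mm along jig x (-50 to 70), 72 mm along y, top 52 mm above the table. At value v its front face is at jig y = -125 mm + v, its back face at -197 mm + v. About 3 N slides it, more with the tile before it; it stays where left.
- clamp_back (a point): Centre of the clamp block's back face (the face looking to jig -y, away from the tile), 35 mm above the table; moves with the block. Push here towards jig +y.
- jar: Bystander: small closed glass jar with white cap, 48 mm diameter, 62 mm high, standing on the left end of the board beyond the end stop. Origin at centre of its underside.
- vase: Bystander: small terracotta bud vase, 54 mm at its widest, 80 mm high, standing on the front left of the board. Origin at centre of its underside.
- mug: Bystander: blue mug, 72 mm diameter, 85 mm high, standing on the table behind the rear batten. Origin at centre of its underside.
Not all that is in view belongs to the job. Of the things that look like the tile, the middle-sized one is meant.

How it is judged:
At the end, for the whole second after the job is handed in: The tile lies flat in the corner of the jig, within 3 mm of touching both the rear batten and the end stop and square within 0.03 rad, the clamp block stands within 3 mm of touching its free side, and the tile is at rest (x of tile in the frame of jig between 0.022 and 0.028 m and y of tile in the frame of jig between 0.087 and 0.093 m and z of tile in the frame of jig between 0.015 and 0.021 m and angle between the x axis of tile and the x axis of jig, either way round below 0.03 rad and value of joint clamp between 0.162 and 0.168 m and linear speed of tile below 0.01 m/s).
It fails at once if the tile is lifted off the board (z of tile in the frame of jig above 0.03 m).
It fails at once if the tile is tipped (angle between tile's own z axis and vertical above 0.2 rad).
It fails at once if the jar is shifted or knocked over (distance of jar from where it was at the start of the episode above 0.015 m or angle between jar's own z axis and vertical above 0.3 rad).
It fails at once if the vase is shifted or knocked over (distance of vase from where it was at the start of the episode above 0.015 m or angle between vase's own z axis and vertical above 0.3 rad).
It fails at once if the mug is shifted or knocked over (distance of mug from where it was at the start of the episode above 0.015 m or angle between mug's own z axis and vertical above 0.3 rad).
It also fails if it takes over 54 s, if anything falls off the work surface, if the arm or the gripper's body presses on something with over 40 N, if the wrist force passes 120 N, or if a joint passes its speed limit or range.

ROBOT

A 6-joint arm with a two-finger parallel gripper is mounted at the origin on the work surface. World frame = base frame: x ahead of the robot, y to its left, z up, the work surface at z = 0. Lengths are in m, angles in rad, forces in N, time in s.
With the tool pointing down it reaches from about 0.3 to 0.875 m from the base axis. Payload 6.4 kg.
Tool frame: the origin (TCP) lies between the finger pads; the fingertips stand ctrl.tip_extent ahead of it and the grasp point (between the pads) is the TCP (ctrl.tip_extent is the distance from the TCP to the fingertips, in m); z points along the fingers, y is the line along which they close (so a half turn about z gives the same grasp; the last joint's range is limited). The gripper opens to 85 mm and grips with 20 to 120 N. Pads are 22 mm wide; open, the fingers measure 114 mm over their backs; the gripper's body (76 mm by 85 mm) begins 54 mm behind the grasp point. The pads swing forward as they close: fully open they stand 13 mm farther back than shut.
Start: joints at [-1.327, 0.181, 1.607, -0, 1.354, -0.206], TCP at [0.25, -0.518, 0.25] pointing down, gripper open.
Joint ranges: [-2.99, 2.99], [-0.89, 2.07], [0.3, 2.58], [-1.14, 4.28], [0, 2.63], [-3.12, 3.12]. Speed limits (rad/s): [2.57, 2.57, 3.01, 3.14, 3.14, 3.14].

INTERFACE

Orientations are given as a unit quaternion [w, x, y, z].
In Python, from bench import ctrl gives the robot as it stands.
- The arm moves only by the tool send_rows, never from a script. Its arguments are lists of equal length, an entry for each row: "dr": the turn, a rotation vector about the tool's x, y, z in units of 6 degrees (1.0 is 6 degrees), a list of three; "xyz": the shift along the tool's x, y, z in cm, a list of three; "jaw": the opening in per cent of the stroke, from 0 (shut) to 100 (fully open). In form: {"dr": [[wx, wy, wz], ...], "xyz": [[dx, dy, dz], ...], "jaw": [jaw, ...]}. A call has exactly 8 rows; each row is the pose to reach, as a shift and turn from the pose commanded when the call began, along the tool's axes at that moment; what a row does not reach only later rows make up. A row lasts 1/8 s, in which the tool goes at most 62.5 mm and 10.7 degrees, less where a joint would pass 70% of its speed; a pose out of reach is approached as far as the arm can. A call with a gripper value outside its range is refused whole. The fingers move at their own pace and stop on an object; the grip force is fixed at half the most. Time passes only in rows, so rows that repeat a pose let the fingers close, or fill a call up. It gives the time, the measured TCP pose, the force, the opening and the grip force at its end, in the units of the state.
- ctrl.get_obs(): the state, without advancing time (a new reading comes with each control period).
- ctrl.camera(name): name is "scene" or "top"; returns the picture (400x640x3 uint8, red, green, blue); there is no depth.
- ctrl.calibration(name): a dict with "camera_matrix" (3x3 intrinsics, pixels), "D" ([k1, k2, p1, p2, k3] as OpenCV has them; the pictures are not rectified), "world_from_camera" (4x4, takes a point from camera to world coordinates). Camera axes: x right, y up, looking along -z (the intrinsics and any distortion apply to the point x, -y, -z); pixel columns grow to the right and rows downward; lengths in m; the calibration is good to about 2 mm. A picture is of the moment at which its call begins. calibration takes no time and is no camera call.
- ctrl.hand_in(): hands the job in; it is judged then, once.
The state is a dict: "time_s": time; "q": joint angles; "dq": joint speeds; "joint_efforts": joint torques, N m; "eef_pos": TCP position; "eef_rot": TCP orientation; "wrist_force": force on the tool from outside, world axes, zero at the start; "torque": the same for the moment, N m; "opening": opening from 0.0 (shut) to 1.0 (fully open); "grasp_force": force on a finger pad.
Only numpy, scipy, OpenCV 4.12 (cv2) and the standard library are available. Lean on these libraries where they do the work, as an engineer would, in place of code of your own. Each camera call takes 0.05 s, during which the arm holds its last target. There are 200 camera calls.

## Working session

There is one attempt and no reset: what is moved stays moved. The work goes in short steps, Python scripts to look and compute and a tool call to move; the robot and the scene stay as the last step left them, time stands still between calls to the robot, and variables do not carry over. Pictures are saved under pics/ and viewed, at most 10 in all, crops included, and the job is handed in when it is done.

Besides the shell and the picture viewer there is one more tool, called after ">>>" by a JSON object that holds its "method" and its "body", one argument or row to a line. send_rows: Moves the arm, as the interface text tells. Its arguments: {"type":"object","properties":{"dr":{"type":"array","items":{"type":"array","items":{"type":"number"}}},"xyz":{"type":"array","items":{"type":"array","items":{"type":"number"}}},"jaw":{"type":"array","items":{"type":"number"}}},"required":["dr","xyz","jaw"]}

```bash
mkdir -p pics; ls; python3 - <<'E'
from bench import ctrl
import cv2
for n in("top","scene"):
    cv2.imwrite(f"pics/{n}0.png",ctrl.camera(n)[:,:,::-1]); c=ctrl.calibration(n)
    print(n,c["camera_matrix"],c["D"],c["world_from_camera"])
print(ctrl.tip_extent,ctrl.get_obs())
E
```

```text
pics
top [[392.87669269   0.         318.61009127]
 [  0.         392.87669269 200.47884512]
 [  0.           0.           1.        ]] [0.02161514 0.         0.         0.         0.        ] [[ 0.02732344  0.99200534 -0.12320245  0.48349303]
 [-0.99936995  0.02990106  0.01912122  0.05843486]
 [ 0.02265223  0.12260237  0.99219733  0.73456633]
 [ 0.          0.          0.          1.        ]]
scene [[453.58178357   0.         308.1266334 ]
 [  0.         453.58178357 201.16931017]
 [  0.           0.           1.        ]] [-0.11340025  0.          0.          0.          0.        ] [[-0.07508464 -0.80863722  0.58349648  1.12188876]
 [ 0.99715474 -0.05696228  0.04937337  0.08507243]
 [-0.00668785  0.58554346  0.81061342  0.85947677]
 [ 0.          0.          0.          1.        ]]
0.019 {'time_s': 0.1, 'q': array([-1.32730529e+00,  1.81463856e-01,  1.60788849e+00, -4.16791148e-06,
        1.35378042e+00, -2.06315758e-01]), 'dq': array([-7.33622091e-04, -2.47522610e-03, -3.54153463e-03,  3.04539726e-04,
        5.69600274e-04,  3.50102022e-05]), 'joint_efforts': array([ 1.25044789e-04, -4.45877516e+01, -3.52235627e+01, -2.86225104e-04,
        4.14868453e-03,  4.38785861e-06]), 'eef_pos': array([ 0.24990036, -0.5173544 ,  0.24948527]), 'eef_rot': array([-7.69881860e-04,  9.74815266e-01,  2.23012565e-01, -1.63470144e-05]), 'wrist_force': array([-0.01547742, -0.20317785,  0.4321493 ]), 'torque': array([-0.00593464, -0.00030156,  0.01664405]), 'grasp_force': 0.0, 'opening': 1.0032495164867876}
```

View pics/top0.png

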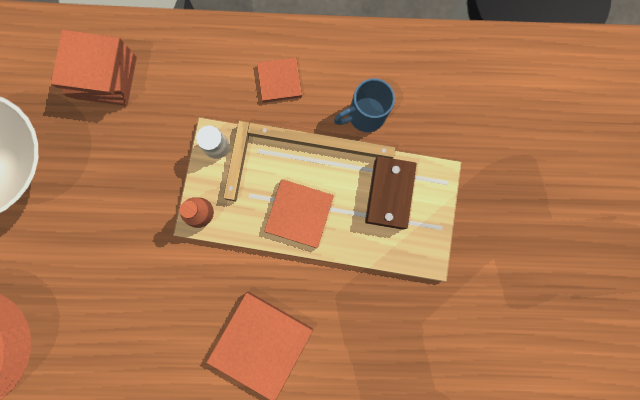

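View pics/scene0.png

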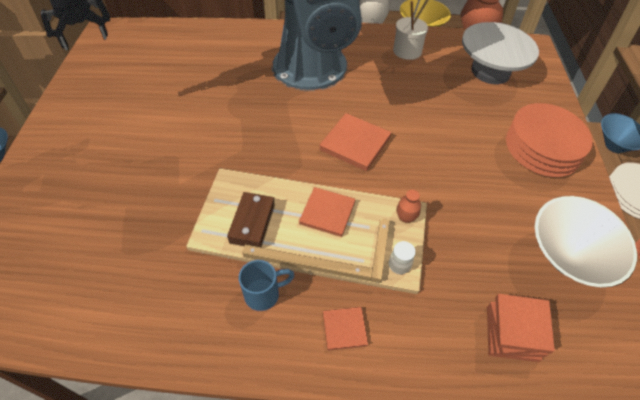

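Top view: the tile-like things are the small one at (279,79), the one on the board at (299,213), the large one at (260,346) and the stack at (90,65). The one on the board is middle-sized and lies in the jig, so it fits. The clamp block is at (391,192), the batten runs (250,130)–(393,152), and the stop is at (236,160). The scene view shows the same layout, with the tile at (328,211).

```bash
cat > h.py <<'E'
from bench import ctrl
import cv2, numpy as np
def ray(n,uv,z):
    c=ctrl.calibration(n); T=np.array(c["world_from_camera"])
    p=cv2.undistortPoints(np.float64(uv).reshape(-1,1,2),np.array(c["camera_matrix"]),np.array(c["D"])).reshape(-1,2)
    d=np.c_[p[:,0],-p[:,1],-np.ones(len(p))]@T[:3,:3].T
    return (T[:3,3]+d*((z-T[2,3])/d[:,2])[:,None])[:,:2]
def rect(n,mask,z,k=None):
    m=cv2.morphologyEx(mask.astype(np.uint8),cv2.MORPH_OPEN,np.ones((3,3)))
    c=max(cv2.findContours(m,0,cv2.CHAIN_APPROX_NONE)[0],key=cv2.contourArea).reshape(-1,2)
    (cx,cy),s,a=cv2.minAreaRect((ray(n,c,z)*1000).astype(np.float32))
    return np.array([cx,cy]),s,a
def roi(shape,x0,y0,x1,y1):
    m=np.zeros(shape[:2],bool); m[y0:y1,x0:x1]=1; return m
E
python3 - <<'E'
from h import *
im=cv2.imread("pics/top0.png"); hsv=cv2.cvtColor(im,cv2.COLOR_BGR2HSV); H,S,V=cv2.split(hsv)
for p in[(299,213),(279,79),(260,346),(310,170),(500,150),(391,192),(320,143),(236,165),(315,262),(300,252)]: print(p,hsv[p[1],p[0]])
red=((H<9)|(H>172))&(S>140)&(V>150)
for nm,z,b in(("board tile",.034,(255,170,345,255)),("small",.016,(250,50,310,110)),("large",.016,(195,280,320,400))):
    print(nm,rect("top",red&roi(im.shape,*b),z))
dark=(V<110)&roi(im.shape,360,145,425,235)
print("block",rect("top",dark,.052))
cr=cv2.resize(im[100:290,160:480],None,fx=2.5,fy=2.5,interpolation=cv2.INTER_CUBIC)
cv2.imwrite("pics/crop0.png",cr)
E
```

```text
(299, 213) [  9 156 213]
(279, 79) [  8 156 206]
(260, 346) [  8 156 213]
(310, 170) [ 28  75 223]
(500, 150) [ 12 148 172]
(391, 192) [ 10 146 112]
(320, 143) [ 17 115 201]
(236, 165) [ 18 114 217]
(315, 262) [ 12 146 129]
(300, 252) [ 19 102 223]
board tile (array([547.01678467,  79.69052887]), (97.8896713256836, 97.75146484375), 74.3258056640625)
small (array([804.3638916 , 126.52630615]), (74.2570571899414, 73.65767669677734), 10.055617332458496)
large (array([313.1675415 , 140.65966797]), (134.932861328125, 136.04669189453125), 62.482540130615234)
block (array([587.97601318, -68.77700043]), (35.094669342041016, 124.76127624511719), 89.32518768310547)
```

View pics/crop0.png

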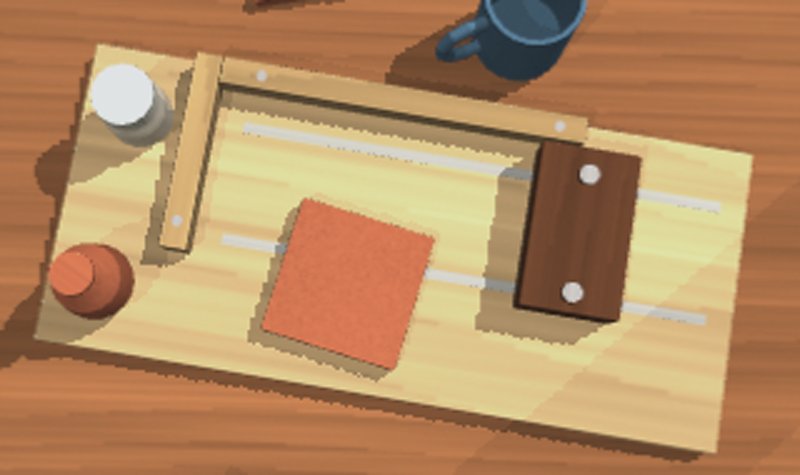

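Enlarged crop: the tile on the board (crop corners 303,198 / 434,237 / 395,370 / 262,330) measures about 98 mm. The other two measure 74 and 135 mm, so this is the middle-sized one. I'm fitting the jig frame from the board corners.

```bash
cat >> h.py <<'E'
def fit(J,W):
    J=np.array(J,float);W=np.array(W);a=J-J.mean(0);b=W-W.mean(0)
    t=np.arctan2((a[:,0]*b[:,1]-a[:,1]*b[:,0]).sum(),(a*b).sum())
    R=np.array([[np.cos(t),-np.sin(t)],[np.sin(t),np.cos(t)]])
    return t,R,W.mean(0)-R@J.mean(0)
E
python3 - <<'E'
from h import *
px=lambda L:(np.array(L,float)+.5)/2.5-.5+[160,100]
B=ray("top",px([(97,44),(752,154),(717,453),(36,338)]),.018)*1000
J=np.array([(95,240),(95,-260),(-130,-260),(-130,240)])
t,R,o=fit(J,B); print("jig yaw",t,"o",o,"res",B-(J@R.T+o))
inv=lambda P:(P-o)@R
k=lambda n,L,z:print(n,inv(ray("top",px(L),z)*1000).round(1).tolist())
k("tile",[(303,198),(434,237),(395,370),(262,330)],.034)
k("block",[(541,140),(640,158),(617,320),(518,305)],.052)
k("batten in edge top (x=75)",[(219,86),(586,139)],.040)
k("stop inner edge top (y=140)",[(219,86),(187,250)],.040)
k("vase base/top,jar top",[(92,300),(123,95)],.03)
print("jar top",inv(ray("top",px([(123,95)]),.08)*1000), "vase", inv(ray("top",px([(92,282)]),.065)*1000))
print("mug rim", inv(ray("top",px([(534,38),(440,50)]),.06)*1000))
E
```

```text
jig yaw -0.1370117160168836 o [596.80977834  49.42994662] res [[-1.44736251 -0.91414114]
 [-1.10030811  2.31713894]
 [ 1.05848117  0.81216458]
 [ 1.48918945 -2.21516239]]
tile [[1.9, 65.5], [-10.4, -32.4], [-108.8, -20.2], [-96.5, 77.5]]
block [[68.6, -95.8], [67.5, -167.4], [-49.4, -166.9], [-50.5, -97.2]]
batten in edge top (x=75) [[71.7, 139.0], [78.0, -129.6]]
stop inner edge top (y=140) [[71.7, 139.0], [-49.6, 139.2]]
vase base/top,jar top [[-95.2, 200.7], [55.7, 208.6]]
jar top [[ 43.7213177  193.37351638]] vase [[-84.07930853 192.88142371]]
mug rim [[139.0334497  -78.96036659]
 [118.89846107 -14.2796241 ]]
```

```bash
cat >> h.py <<'E'
from scipy.spatial.transform import Rotation as Ro
YAW=-0.137; O=np.array([.5968,.0494])
def jig():
    o=ctrl.get_obs(); c,s=np.cos(YAW),np.sin(YAW); return np.r_[(o["eef_pos"][:2]-O)@np.array([[c,-s],[s,c]]),o["eef_pos"][2]]*1000
def go(x,y,z,yaw=0):
    """cm / 6deg units to reach jig x,y (mm), z (mm), tool x at yaw to jig x"""
    o=ctrl.get_obs(); c,s=np.cos(YAW),np.sin(YAW)
    w=np.r_[np.array([[c,-s],[s,c]])@[x,y]/1000+O,z/1000]
    R=Ro.from_quat(np.roll(o["eef_rot"],-1))
    T=Ro.from_euler("z",YAW+yaw)*Ro.from_euler("x",np.pi)
    print("t",round(o["time_s"],2),"jig",jig().round(1),"F",o["wrist_force"].round(1),"open",round(o["opening"],2),
     "xyz",(R.inv().apply(w-o["eef_pos"])*100).round(2),"dr",((R.inv()*T).as_rotvec()/np.radians(6)).round(2))
E
python3 -c "
from h import *
go(-135,22,150)"
```

```text
t 0.1 jig [-266.2 -608.8  249.5] F [-0.  -0.2  0.4] open 1.0 xyz [ 45.85 -45.25  10.03] dr [-0.01  0.    5.6 ]
```

>>> {"method": "send_rows", "body": {
  "dr": [
    [0, 0, 0.7],
    [0, 0, 1.4],
    [0, 0, 2.1],
    [0, 0, 2.8],
    [0, 0, 3.5],
    [0, 0, 4.2],
    [0, 0, 4.9],
    [0, 0, 5.6]
  ],
  "xyz": [
    [4, -4, 0.5],
    [8, -8, 1],
    [12, -12, 2],
    [16, -16, 3],
    [20, -20, 4],
    [24, -24, 5],
    [28, -28, 6],
    [32, -32, 7]
  ],
  "jaw": [50, 50, 50, 50, 50, 50, 50, 50]
}}

```text
time_s: 1.1
eef_pos: [0.3992, -0.0887, 0.18]
eef_rot: [0.0, 0.998, -0.07, 0.0]
wrist_force: [1.2, -0.4, 0.7]
opening: 0.503
grasp_force: 0.0
```

```bash
python3 -c "
from h import *
go(-135,22,150)"
```

```text
t 1.1 jig [-176.8 -163.8  180. ] F [ 1.2 -0.4  0.7] open 0.5 xyz [  4.14 -18.59   3.  ] dr [ 0.   -0.   -0.02]
```

>>> {"method": "send_rows", "body": {
  "dr": [
    [0, 0, 0],
    [0, 0, 0],
    [0, 0, 0],
    [0, 0, 0],
    [0, 0, 0],
    [0, 0, 0],
    [0, 0, 0],
    [0, 0, 0]
  ],
  "xyz": [
    [1, -4, 1],
    [2, -8, 2],
    [3, -13, 3],
    [3.6, -18.6, 4],
    [3.6, -18.6, 6],
    [3.6, -18.6, 8],
    [3.6, -18.6, 10],
    [3.6, -18.6, 10.5]
  ],
  "jaw": [50, 50, 50, 50, 50, 50, 50, 50]
}}

```text
time_s: 2.1
eef_pos: [0.4587, 0.089, 0.0739]
eef_rot: [-0.0, 0.998, -0.068, -0.002]
wrist_force: [-0.2, 0.1, -0.0]
opening: 0.503
grasp_force: 0.0
```

```bash
python3 - <<'E'
from h import *
go(-135,22,44)
for n in("scene",):
    im=ctrl.camera(n)[:,:,::-1]; cv2.imwrite("pics/a.png",cv2.resize(im[140:300,180:440],None,fx=3,fy=3,interpolation=cv2.INTER_CUBIC))
print(ctrl.tip_extent)
E
```

```text
t 2.1 jig [-142.2   20.4   73.9] F [-0.2  0.1 -0. ] open 0.5 xyz [ 0.73 -0.16  2.99] dr [0.   0.03 0.  ]
0.019
```

View pics/a.png

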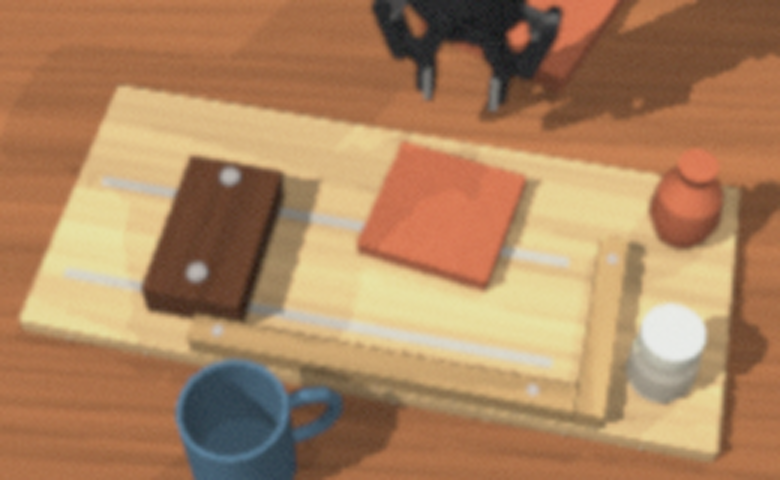

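The two fingertips (crop 428,97 and 494,108) stand in front of the tile. I'll go down and start pushing.

>>> {"method": "send_rows", "body": {
  "dr": [
    [0, 0, 0],
    [0, 0, 0],
    [0, 0, 0],
    [0, 0, 0],
    [0, 0, 0],
    [0, 0, 0],
    [0, 0, 0],
    [0, 0, 0]
  ],
  "xyz": [
    [0, 0, 1.6],
    [0, -0.1, 3.2],
    [0.5, -0.1, 3.2],
    [1, -0.1, 3.2],
    [1.5, -0.1, 3.2],
    [2, -0.1, 3.2],
    [3, -0.1, 3.2],
    [4, -0.1, 3.2]
  ],
  "jaw": [50, 50, 50, 50, 50, 50, 50, 50]
}}

```text
time_s: 3.15
eef_pos: [0.5004, 0.0843, 0.0434]
eef_rot: [0.0, 0.998, -0.068, -0.0]
wrist_force: [-2.3, -0.9, 1.3]
opening: 0.497
grasp_force: 0.7
```

>>> {"method": "send_rows", "body": {
  "dr": [
    [0, 0, 0],
    [0, 0, 0],
    [0, 0, 0],
    [0, 0, 0],
    [0, 0, 0],
    [0, 0, 0],
    [0, 0, 0],
    [0, 0, 0]
  ],
  "xyz": [
    [0.5, 0, 0],
    [1, 0, 0],
    [1.5, 0, 0],
    [2, 0, 0],
    [2.5, 0, 0],
    [3, 0, 0],
    [3, 0, 0],
    [3, 0, 0]
  ],
  "jaw": [50, 50, 50, 50, 50, 50, 50, 50]
}}

```text
time_s: 4.15
eef_pos: [0.5298, 0.0803, 0.0434]
eef_rot: [-0.0, 0.998, -0.068, 0.0]
wrist_force: [-0.5, -0.3, 0.6]
opening: 0.498
grasp_force: 0.0
```

```bash
cat >> h.py <<'E'
def look():
    c,s=np.cos(YAW),np.sin(YAW); R=np.array([[c,-s],[s,c]])
    im=np.ascontiguousarray(ctrl.camera("scene")[:,:,::-1]); H,S,V=cv2.split(cv2.cvtColor(im,cv2.COLOR_BGR2HSV))
    red=((H<10)|(H>172))&(S>130)&(V>130)&roi(im.shape,270,180,395,270)
    m=cv2.morphologyEx(red.astype(np.uint8),cv2.MORPH_OPEN,np.ones((5,5)))
    ct=max(cv2.findContours(m,0,cv2.CHAIN_APPROX_NONE)[0],key=cv2.contourArea).reshape(-1,2)
    p=(ray("scene",ct,.034)-O)@R*1000; r=cv2.minAreaRect(p.astype(np.float32)); print("tile jig",r)
    return im
E
python3 - <<'E'
from h import *
go(-40,22,42)
im=look(); cv2.imwrite("pics/b.png",cv2.resize(im[140:300,180:440],None,fx=3,fy=3,interpolation=cv2.INTER_CUBIC))
E
```

```text
t 4.15 jig [-70.6  21.4  43.4] F [-0.5 -0.3  0.6] open 0.5 xyz [ 3.06 -0.06  0.14] dr [-0.   -0.01  0.  ]
tile jig ((-6.180271148681641, 29.43575668334961), (103.78034210205078, 96.9356689453125), 0.11083480715751648)
```

View pics/b.png

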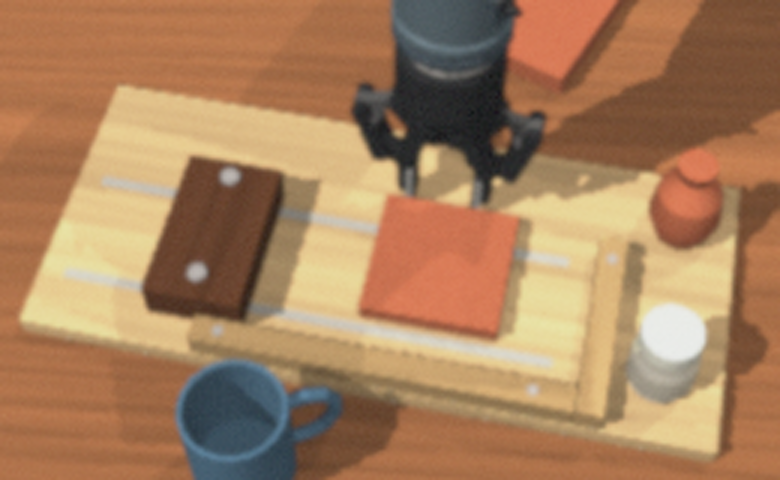

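The tile (crop centre 440,262) is being pushed squarely and is now parallel to the batten. I'll continue to the batten.

>>> {"method": "send_rows", "body": {
  "dr": [
    [0, 0, 0],
    [0, 0, 0],
    [0, 0, 0],
    [0, 0, 0],
    [0, 0, 0],
    [0, 0, 0],
    [0, 0, 0],
    [0, 0, 0]
  ],
  "xyz": [
    [0.6, 0, 0],
    [1.2, 0, 0],
    [1.8, 0, 0],
    [2.3, 0, 0],
    [2.7, 0, 0],
    [3, 0, 0],
    [3.2, 0, 0],
    [3.3, 0, 0]
  ],
  "jaw": [50, 50, 50, 50, 50, 50, 50, 50]
}}

```text
time_s: 5.2
eef_pos: [0.5623, 0.0758, 0.0433]
eef_rot: [0.0, 0.998, -0.068, -0.0]
wrist_force: [-1.1, 0.3, 0.4]
opening: 0.501
grasp_force: 0.7
```

>>> {"method": "send_rows", "body": {
  "dr": [
    [0, 0, 0],
    [0, 0, 0],
    [0, 0, 0],
    [0, 0, 0],
    [0, 0, 0],
    [0, 0, 0],
    [0, 0, 0],
    [0, 0, 0]
  ],
  "xyz": [
    [0.05, 0, 0],
    [0.1, 0, 0],
    [0.15, 0, 0],
    [0.2, 0, 0],
    [0.2, 0, 0],
    [0.2, 0, 0],
    [0.2, 0, 0],
    [0.2, 0, 0]
  ],
  "jaw": [50, 50, 50, 50, 50, 50, 50, 50]
}}

```text
time_s: 6.2
eef_pos: [0.5636, 0.0757, 0.0432]
eef_rot: [-0.0, 0.998, -0.068, -0.001]
wrist_force: [-4.9, -0.1, 3.8]
opening: 0.498
grasp_force: 2.6
```

```bash
python3 - <<'E'
from h import *
go(-40,22,42); look()
E
```

```text
t 6.2 jig [-36.5  21.5  43.2] F [-4.9 -0.1  3.8] open 0.5 xyz [-0.35 -0.05  0.12] dr [0.   0.01 0.  ]
tile jig ((22.40311050415039, 29.37799072265625), (97.08699035644531, 93.93102264404297), 89.70025634765625)
```

>>> {"method": "send_rows", "body": {
  "dr": [
    [0, 0, 0],
    [0, 0, 0],
    [0, 0, 0],
    [0, 0, 0],
    [0, 0, 0],
    [0, 0, 0],
    [0, 0, 0],
    [0, 0, 0]
  ],
  "xyz": [
    [0.05, 0, 0],
    [0.1, 0, 0],
    [0.15, 0, 0],
    [0.2, 0, 0],
    [0.25, 0, 0],
    [0.25, 0, 0],
    [0.25, 0, 0],
    [0.25, 0, 0]
  ],
  "jaw": [50, 50, 50, 50, 50, 50, 50, 50]
}}

```text
time_s: 7.25
eef_pos: [0.5638, 0.0757, 0.0427]
eef_rot: [-0.0, 0.998, -0.068, -0.003]
wrist_force: [-12.5, 1.8, 8.7]
opening: 0.503
grasp_force: 6.3
```

```bash
python3 - <<'E'
from h import *
go(-60,22,42); go(5,-205,140); look()
E
```

```text
t 7.25 jig [-36.3  21.6  42.7] F [-12.5   1.8   8.7] open 0.5 xyz [-2.37 -0.05  0.09] dr [0.   0.06 0.01]
t 7.25 jig [-36.3  21.6  42.7] F [-12.5   1.8   8.7] open 0.5 xyz [ 4.05 22.66 -9.75] dr [0.   0.06 0.01]
tile jig ((22.26767349243164, 29.584854125976562), (94.0383529663086, 96.89459228515625), 0.04654364660382271)
```

>>> {"method": "send_rows", "body": {
  "dr": [
    [0, 0, 0],
    [0, 0, 0],
    [0, 0, 0],
    [0, 0, 0],
    [0, 0, 0],
    [0, 0, 0],
    [0, 0, 0],
    [0, 0, 0]
  ],
  "xyz": [
    [-1, 0, 0],
    [-2, 0, 0],
    [-2.5, 0, -4],
    [-2.5, 1, -9],
    [-1, 5, -10],
    [0, 10, -10],
    [2, 15, -10],
    [4, 20, -10]
  ],
  "jaw": [50, 50, 50, 50, 0, 0, 0, 0]
}}

```text
time_s: 8.3
eef_pos: [0.5794, -0.1301, 0.1437]
eef_rot: [0.0, 0.998, -0.068, 0.001]
wrist_force: [0.1, -0.1, -0.3]
opening: 0.0
grasp_force: 0.0
```

>>> {"method": "send_rows", "body": {
  "dr": [
    [0, 0, 0],
    [0, 0, 0],
    [0, 0, 0],
    [0, 0, 0],
    [0, 0, 0],
    [0, 0, 0],
    [0, 0, 0],
    [0, 0, 0]
  ],
  "xyz": [
    [0, 2.8, 0],
    [0, 2.8, 3],
    [0, 2.8, 6],
    [0, 2.8, 9],
    [0, 2.8, 9],
    [0, 2.5, 9],
    [0, 2, 9],
    [0, 1.5, 9]
  ],
  "jaw": [0, 0, 0, 0, 0, 0, 0, 0]
}}

```text
time_s: 9.3
eef_pos: [0.5779, -0.1431, 0.0546]
eef_rot: [0.0, 0.998, -0.068, 0.001]
wrist_force: [-0.4, 0.4, -0.0]
opening: -0.004
grasp_force: 0.0
```

```bash
python3 - <<'E'
from h import *
go(0,-184,48); im=look()
cv2.imwrite("pics/c.png",cv2.resize(im[140:300,180:440],None,fx=3,fy=3,interpolation=cv2.INTER_CUBIC))
E
```

```text
t 9.3 jig [   7.5 -193.3   54.6] F [-0.4  0.4 -0. ] open -0.0 xyz [-0.75 -0.93  0.65] dr [ 0.01 -0.02  0.01]
tile jig ((23.280160903930664, 29.562009811401367), (92.52283477783203, 96.78998565673828), 0.08345434069633484)
```

View pics/c.png

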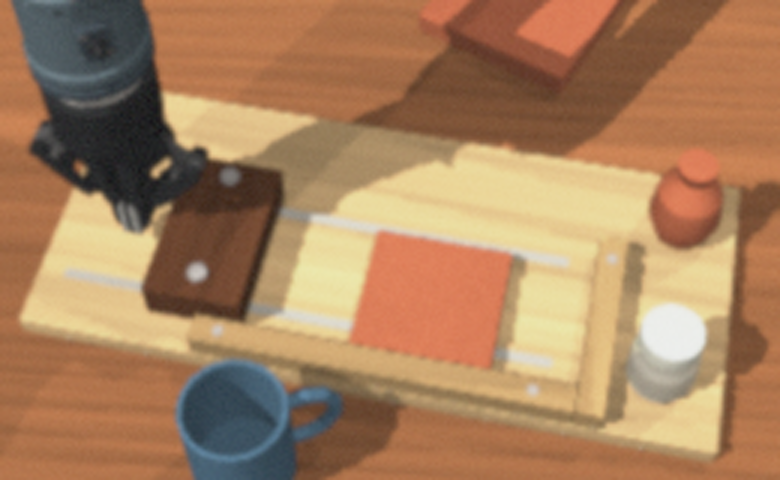

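The tile (crop 433,300) sits flush on the batten, and the shut fingers (130,215) are behind the block. I'll push the block along.

>>> {"method": "send_rows", "body": {
  "dr": [
    [0, 0, 0],
    [0, 0, 0],
    [0, 0, 0],
    [0, 0, 0],
    [0, 0, 0],
    [0, 0, 0],
    [0, 0, 0],
    [0, 0, 0]
  ],
  "xyz": [
    [0, -0.5, 0.3],
    [0, -1, 0.3],
    [0, -1.6, 0.3],
    [0, -2.2, 0.3],
    [0, -2.8, 0.3],
    [0, -3.4, 0.3],
    [0, -4, 0.3],
    [0, -4.6, 0.3]
  ],
  "jaw": [0, 0, 0, 0, 0, 0, 0, 0]
}}

```text
time_s: 10.35
eef_pos: [0.5833, -0.0973, 0.0502]
eef_rot: [-0.0, 0.998, -0.068, -0.0]
wrist_force: [-0.6, -2.6, -2.1]
opening: -0.0
grasp_force: 1.4
```

>>> {"method": "send_rows", "body": {
  "dr": [
    [0, 0, 0],
    [0, 0, 0],
    [0, 0, 0],
    [0, 0, 0],
    [0, 0, 0],
    [0, 0, 0],
    [0, 0, 0],
    [0, 0, 0]
  ],
  "xyz": [
    [0, -0.6, 0],
    [0, -1.2, 0],
    [0, -1.8, 0],
    [0, -2.4, 0],
    [0, -3, 0],
    [0, -3.6, 0],
    [0, -4.2, 0],
    [0, -4.8, 0]
  ],
  "jaw": [0, 0, 0, 0, 0, 0, 0, 0]
}}

```text
time_s: 11.35
eef_pos: [0.5899, -0.0499, 0.0503]
eef_rot: [0.0, 0.998, -0.068, -0.0]
wrist_force: [-0.5, -3.9, -1.5]
opening: -0.004
grasp_force: 2.0
```

```bash
cat >> h.py <<'E'
def block():
    c,s=np.cos(YAW),np.sin(YAW); R=np.array([[c,-s],[s,c]])
    im=np.ascontiguousarray(ctrl.camera("top")[:,:,::-1]); H,S,V=cv2.split(cv2.cvtColor(im,cv2.COLOR_BGR2HSV))
    red=((H<10)|(H>172))&(S>130)&(V>130)&roi(im.shape,225,130,380,250)
    m=cv2.morphologyEx(red.astype(np.uint8),cv2.MORPH_OPEN,np.ones((5,5)))
    ct=max(cv2.findContours(m,0,cv2.CHAIN_APPROX_NONE)[0],key=cv2.contourArea).reshape(-1,2)
    p=(ray("top",ct,.034)-O)@R*1000; print("tile top-cam",cv2.minAreaRect(p.astype(np.float32)))
    return im
E
python3 - <<'E'
from h import *
go(0,-47,50); look(); im=block()
cv2.imwrite("pics/d.png",cv2.resize(im[100:290,160:480],None,fx=2.5,fy=2.5,interpolation=cv2.INTER_CUBIC))
E
```

```text
t 11.35 jig [  6.7 -99.3  50.3] F [-0.5 -3.9 -1.5] open -0.0 xyz [-0.67 -5.23  0.03] dr [ 0. -0.  0.]
tile jig ((22.522661209106445, 35.329193115234375), (93.31987762451172, 97.28417205810547), 0.20194301009178162)
tile top-cam ((24.554994583129883, 36.99140167236328), (98.70427703857422, 97.7416000366211), 0.07910685986280441)
```

View pics/d.png

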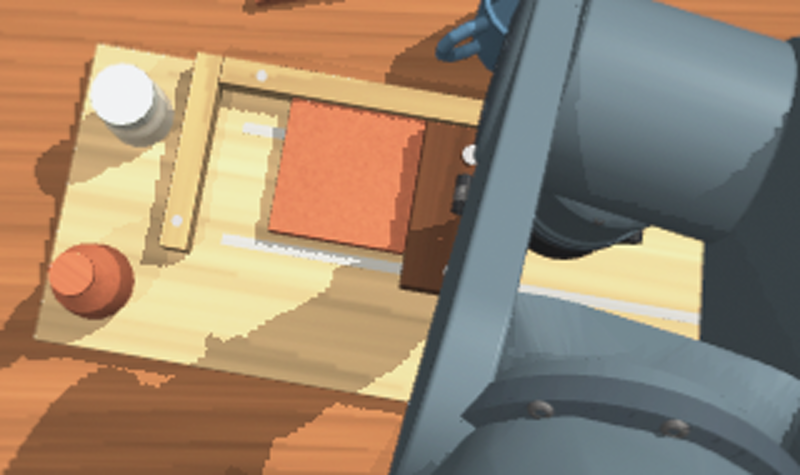

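The block is now against the tile (tile centre crop 350,175), which lies flat on the batten. About 53 mm is left.

>>> {"method": "send_rows", "body": {
  "dr": [
    [0, 0, 0],
    [0, 0, 0],
    [0, 0, 0],
    [0, 0, 0],
    [0, 0, 0],
    [0, 0, 0],
    [0, 0, 0],
    [0, 0, 0]
  ],
  "xyz": [
    [0, -0.7, 0],
    [0, -1.4, 0],
    [0, -2.1, 0],
    [0, -2.8, 0],
    [0, -3.4, 0],
    [0, -4, 0],
    [0, -4.5, 0],
    [0, -4.8, 0]
  ],
  "jaw": [0, 0, 0, 0, 0, 0, 0, 0]
}}

```text
time_s: 12.45
eef_pos: [0.5967, -0.0022, 0.0504]
eef_rot: [-0.0, 0.998, -0.068, 0.0]
wrist_force: [-0.0, -4.6, 0.4]
opening: 0.001
grasp_force: 2.0
```

>>> {"method": "send_rows", "body": {
  "dr": [
    [0, 0, 0],
    [0, 0, 0],
    [0, 0, 0],
    [0, 0, 0],
    [0, 0, 0],
    [0, 0, 0],
    [0, 0, 0],
    [0, 0, 0]
  ],
  "xyz": [
    [0, -0.1, 0],
    [0, -0.2, 0],
    [0, -0.3, 0],
    [0, -0.35, 0],
    [0, -0.4, 0],
    [0, -0.4, 0],
    [0, -0.4, 0],
    [0, -0.4, 0]
  ],
  "jaw": [0, 0, 0, 0, 0, 0, 0, 0]
}}

```text
time_s: 13.45
eef_pos: [0.5971, 0.0014, 0.0504]
eef_rot: [-0.0, 0.998, -0.068, 0.0]
wrist_force: [1.1, -3.1, 1.2]
opening: -0.002
grasp_force: 1.7
```

```bash
python3 - <<'E'
from h import *
go(0,-47,50); look(); block()
E
```

```text
t 13.45 jig [  6.9 -47.5  50.4] F [ 1.1 -3.1  1.2] open -0.0 xyz [-0.69 -0.05  0.04] dr [-0. -0.  0.]
tile jig ((22.922088623046875, 87.31422424316406), (97.63347625732422, 93.60050964355469), 89.73029327392578)
tile top-cam ((24.667598724365234, 91.0791015625), (92.51016998291016, 98.6864242553711), 89.8309097290039)
```

Not yet at the stop by force, so I'll press on in small steps.

>>> {"method": "send_rows", "body": {
  "dr": [
    [0, 0, 0],
    [0, 0, 0],
    [0, 0, 0],
    [0, 0, 0],
    [0, 0, 0],
    [0, 0, 0],
    [0, 0, 0],
    [0, 0, 0]
  ],
  "xyz": [
    [0, -0.05, 0],
    [0, -0.1, 0],
    [0, -0.15, 0],
    [0, -0.2, 0],
    [0, -0.25, 0],
    [0, -0.3, 0],
    [0, -0.3, 0],
    [0, -0.3, 0]
  ],
  "jaw": [0, 0, 0, 0, 0, 0, 0, 0]
}}

```text
time_s: 14.55
eef_pos: [0.5973, 0.0041, 0.0503]
eef_rot: [0.0, 0.998, -0.068, -0.0]
wrist_force: [1.2, -4.8, 1.1]
opening: -0.004
grasp_force: 2.5
```

```bash
python3 - <<'E'
from h import *
go(0,-47,50); look(); block()
E
```

```text
t 14.55 jig [  6.7 -44.8  50.3] F [ 1.2 -4.8  1.1] open -0.0 xyz [-0.67  0.22  0.03] dr [ 0. -0.  0.]
tile jig ((22.91806411743164, 89.48890686035156), (96.75077056884766, 93.71514892578125), 89.8607406616211)
tile top-cam ((24.69829559326172, 94.20940399169922), (90.4468994140625, 98.8840103149414), 89.67304992675781)
```

>>> {"method": "send_rows", "body": {
  "dr": [
    [0, 0, 0],
    [0, 0, 0],
    [0, 0, 0],
    [0, 0, 0],
    [0, 0, 0],
    [0, 0, 0],
    [0, 0, 0],
    [0, 0, 0]
  ],
  "xyz": [
    [0, -0.05, 0],
    [0, -0.1, 0],
    [0, -0.15, 0],
    [0, -0.2, 0],
    [0, -0.25, 0],
    [0, -0.3, 0],
    [0, -0.3, 0],
    [0, -0.3, 0]
  ],
  "jaw": [0, 0, 0, 0, 0, 0, 0, 0]
}}

```text
time_s: 15.65
eef_pos: [0.5974, 0.0044, 0.0504]
eef_rot: [0.002, 0.998, -0.068, -0.0]
wrist_force: [-2.0, -16.2, 2.5]
opening: -0.001
grasp_force: 8.1
```

```bash
python3 - <<'E'
from h import *
go(0,-47,50); im=look()
cv2.imwrite("pics/e.png",cv2.resize(im[140:300,180:440],None,fx=3,fy=3,interpolation=cv2.INTER_CUBIC))
E
```

```text
t 15.65 jig [  6.7 -44.5  50.4] F [ -2.  -16.2   2.5] open -0.0 xyz [-0.67  0.25  0.04] dr [0.04 0.01 0.  ]
tile jig ((22.59623908996582, 89.63606262207031), (93.54276275634766, 96.75430297851562), 0.2918980121612549)
```

View pics/e.png

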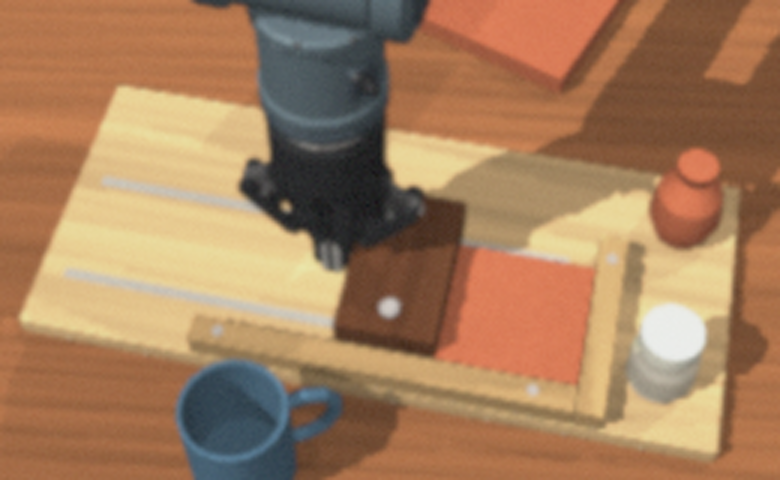

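At 16 N the block and tile are stopped (tile crop 515,315, no gaps visible). Next I back off, lift clear and check from above.

>>> {"method": "send_rows", "body": {
  "dr": [
    [0, 0, 0],
    [0, 0, 0],
    [0, 0, 0],
    [0, 0, 0],
    [0, 0, 0],
    [0, 0, 0],
    [0, 0, 0],
    [0, 0, 0]
  ],
  "xyz": [
    [0, 0.5, 0],
    [0, 1.5, 0],
    [0, 3, 0],
    [0, 4, -2],
    [0, 6, -6],
    [0, 10, -11],
    [-2, 15, -15],
    [-5, 20, -18]
  ],
  "jaw": [0, 0, 0, 0, 0, 0, 0, 0]
}}

```text
time_s: 16.7
eef_pos: [0.5259, -0.1797, 0.2298]
eef_rot: [0.001, 0.998, -0.068, 0.002]
wrist_force: [1.0, 0.1, -0.8]
opening: 0.0
grasp_force: 0.0
```

>>> {"method": "send_rows", "body": {
  "dr": [
    [0, 0, 0],
    [0, 0, 0],
    [0, 0, 0],
    [0, 0, 0],
    [0, 0, 0],
    [0, 0, 0],
    [0, 0, 0],
    [0, 0, 0]
  ],
  "xyz": [
    [-3, 5, 0],
    [-6, 10, 0],
    [-9, 15, 0],
    [-12, 20, 0],
    [-14, 24, 0],
    [-14, 24, 0],
    [-14, 24, 0],
    [-14, 24, 0]
  ],
  "jaw": [0, 0, 0, 0, 0, 0, 0, 0]
}}

```text
time_s: 17.7
eef_pos: [0.3551, -0.3955, 0.2265]
eef_rot: [-0.0, 0.998, -0.068, 0.0]
wrist_force: [0.6, 0.1, -0.5]
opening: 0.001
grasp_force: 0.0
```

```bash
python3 - <<'E'
from h import *
go(0,-47,50); look(); im=block()
cv2.imwrite("pics/f.png",cv2.resize(im[110:260,170:420],None,fx=3.2,fy=3.2,interpolation=cv2.INTER_CUBIC))
E
```

```text
t 17.7 jig [-178.7 -473.8  226.5] F [ 0.6  0.1 -0.5] open 0.0 xyz [ 17.94 -42.64  17.66] dr [-0.   -0.    0.02]
tile jig ((22.771286010742188, 89.6803207397461), (96.27279663085938, 93.49423217773438), 89.927490234375)
tile top-cam ((24.43271255493164, 91.17266845703125), (96.87689208984375, 98.01350402832031), 89.95864868164062)
```

View pics/f.png

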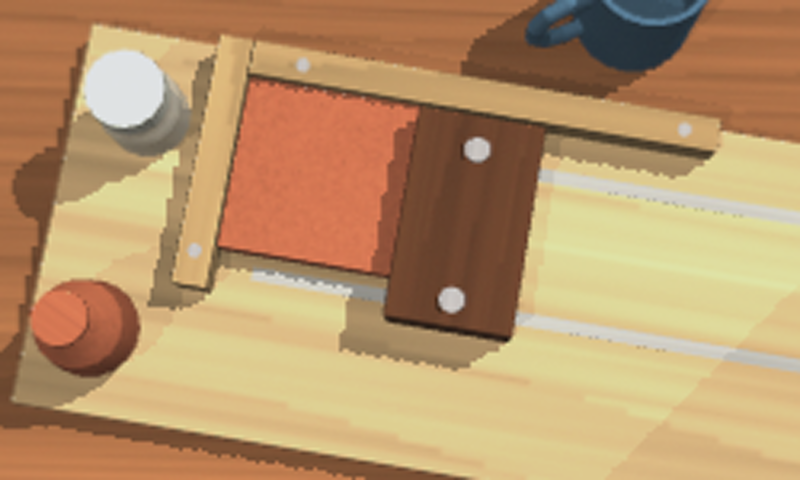

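The tile (crop 315,175) is flush with the batten, the stop and the block (465,220) with no gaps showing. The jar, vase and mug are in place and the hand is clear.

```bash
python3 -c "
from bench import ctrl
print(ctrl.hand_in())"
```

```text
the job is handed in; nothing more can be done
None
```

The job is handed in: in the last pictures the tile lay square and flush against the batten, end stop and clamp block, the jar, vase and mug looked undisturbed and the hand was clear, though hand-in returned no verdict.

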